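# Clamp the temperature logger in its read-out socket

### The arm

A 6-joint arm with a two-finger parallel gripper is mounted at the origin on the work surface; the furniture and walls round the work are solid. World frame = base frame: x ahead of the robot, y to its left, z up, the work surface at z = 0. Lengths are in m, angles in degrees, forces in N, time in s.
With the tool pointing down it reaches from about 0.325 to 0.85 m from the base axis. Payload 15.5 kg.
Tool frame: the origin (TCP) lies at the very end of the fingers, on their centre line; the grasp point (between the pads) lies arm.grip_depth behind it (arm.grip_depth is the distance from the TCP to the grasp point, in m); z points along the fingers, y is the line along which they close (so a half turn about z gives the same grasp; the last joint's range is limited). The gripper opens to 91 mm and grips with 3 to 60 N. Pads are 32 mm wide; open, the fingers measure 118 mm over their backs; the gripper's body (76 mm by 178 mm) begins 60 mm behind the grasp point.
Start: joints at [-73.367, 28.281, 77.091, -0, 74.628, -5.472], TCP at [0.235, -0.579, 0.214] pointing down, gripper open.
Joint ranges: [-166.48, 166.48], [-47.26, 123.95], [12.59, 153.08], [-70.14, 250.14], [6.76, 159.57], [-176.63, 176.63]. Speed limits (degrees/s): [108.29, 108.29, 147.25, 172.46, 172.46, 172.46].

### API

Orientations are given as a 3x3 rotation matrix whose columns are the frame's x, y, z axes.
In Python, from rig import arm gives the robot as it stands. Calls block until the motion is done:
- arm.move_to(position, orientation): joint-space move of the TCP to a pose.
- arm.move_l(position, orientation=None, feed=0.15): straight line of the TCP; orientation=None keeps the orientation; feed is the mean speed in m/s.
- arm.move_joints(angles): joint-space move.
- arm.grip(opening): finger opening in m; the grip force is fixed at half the most; returns when the fingers have stopped.
- arm.sleep(seconds).
- arm.solve_ik(position, orientation): joint angles nearest the present ones, or None.
- arm.snapshot(name): name is "scene" or "top"; returns the picture (480x640x3 uint8, red, green, blue); there is no depth.
- arm.get_calibration(name): a dict with "intrinsics" (3x3 intrinsics, pixels), "cam_to_world" (4x4, takes a point from camera to world coordinates). Camera axes: x right, y down, z forward; pixel columns grow to the right and rows downward; lengths in m; the calibration is good to about 2 mm. A picture is of the moment at which its call begins. get_calibration takes no time and is no camera call.
A pose or a line that the arm cannot do raises arm.Unreachable and nothing moves.
- arm.sign_off(): hands the job in; it is judged then, once.
Readings, each from a call of its own:
- arm.current_t(): time.
- arm.current_joint_positions(): joint angles.
- arm.current_dq(): joint speeds.
- arm.current_tau(): joint torques, N m.
- arm.current_ee_pos(): TCP position.
- arm.current_tool_rot(): TCP orientation.
- arm.current_force(): force on the tool from outside, world axes, zero at the start.
- arm.current_torque(): the same for the moment, N m.
- arm.current_width(): finger opening in m.
- arm.current_grasp_force(): force on a finger pad.
Only numpy, scipy, OpenCV 4.12 (cv2) and the standard library are available. Lean on these libraries where they do the work, as an engineer would, in place of code of your own. Each camera call takes 0.05 s, during which the arm holds its last target. There are 200 camera calls.

### The job

Two read-out sockets stand on the table with their clamp levers standing open. One has the round steel temperature logger sitting in its well: swing that socket's lever over and down until it lies fully shut across the logger. Leave the empty socket's lever standing open and the logger in its well.

Things in the scene. Friction and masses are not known exactly. Their poses are not given: they have to be found in the camera images.
- socket_loaded: Black plastic socket block holding the logger, fixed to the table, 90 (x) x 50 (y) x 32 mm high (78 mm in y over its low ears). Origin: centre of its underside; z up. A round well, 27 mm wide, 12 mm deep, is in the middle of its top. At the +x end the lever's hinge line runs along y through (35, 0, 46) mm, between cheeks 55 mm high. The empty socket and its lever have the same shape.
- lever_loaded (a joint): Lever over the logger, rad: 0 = fully shut (level, lying to -x, at its stop), pi/2 = upright, 2.0 = leaning back; starts at 1.4 to 1.85. Steel strap 18 x 4 mm ending in a round grip bar along y, 10 mm thick, 44 mm long. Bar centre in the socket's frame: x = 35 - 90 cos(angle), z = 46 + 90 sin(angle) mm, y = 0. Stiff hinge: stays where left; 1.5 N at the bar turns it.
- lever_empty (a joint): Angle of the empty socket's lever, rad, with the same meaning: 0 = shut, pi/2 = upright. It starts at 1.4 to 1.85 and must stay standing open.
- logger_center (a point): Centre (half-way up) of the logger, a loose round steel button 24 mm in diameter, 20 mm high, 50 g, standing upright in the well of the loaded socket; its top stands 8 mm above the block. The shut lever's rubber pad stops about 0.5 mm above it.
Not all that is in view belongs to the job. Leave any turquoise look-alike of the socket_loaded alone.

How it is judged (in metres and radians):
At the end, for the whole second after the job is handed in: The lever over the logger is shut (within 0.17 rad, about 10 degrees, of its stop), the logger still sits in its well (within 10 mm of the well's centre and not lifted more than 6 mm), and the empty socket's lever still stands open (above 1.2 rad) (value of joint lever_loaded below 0.17 rad and value of joint lever_empty above 1.2 rad and horizontal distance between logger_center and socket_loaded below 0.01 m and z of logger_center in the frame of socket_loaded below 0.036 m); the robot touches nothing.
It fails at once if the empty socket's lever is swung towards shut (below 1.2 rad) (value of joint lever_empty below 1.2 rad).
It also fails if it takes over 40 s, if anything falls off the work surface, if the arm or the gripper's body presses on something with over 40 N, if the wrist force passes 120 N, or if a joint passes its speed limit or range.

## Working session

There is one attempt and no reset: what is moved stays moved. The work goes in short steps, each a Python script; the robot and the scene stay as the last script left them, time stands still between calls to the robot, and variables do not carry over. Pictures are saved under pics/ and viewed, at most 10 in all, crops included, and the job is handed in when it is done.

```bash
mkdir -p pics; python3 - <<'E'
from rig import arm
import cv2,numpy as np
for n in("scene","top"):
    p=arm.snapshot(n); cv2.imwrite(f"pics/{n}0.png",p[:,:,::-1]); c=arm.get_calibration(n); print(n,np.round(c["intrinsics"],1).tolist(),np.round(c["cam_to_world"],3).tolist())
print(arm.grip_depth,arm.current_t())
E
```

```text
scene [[538.3, 0.0, 314.4], [0.0, 538.3, 229.6], [0.0, 0.0, 1.0]] [[-0.084, 0.746, -0.66, 1.092], [0.996, 0.052, -0.069, -0.043], [-0.017, -0.664, -0.748, 0.87], [0.0, 0.0, 0.0, 1.0]]
top [[604.7, 0.0, 327.6], [0.0, 604.7, 246.6], [0.0, 0.0, 1.0]] [[-0.022, -0.991, 0.135, 0.241], [-1.0, 0.022, -0.001, -0.084], [-0.002, -0.135, -0.991, 1.208], [0.0, 0.0, 0.0, 1.0]]
0.0188 0.1
```

View pics/scene0.png

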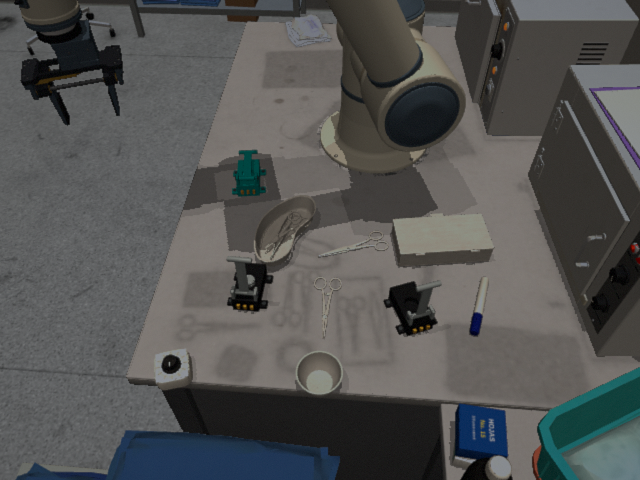

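View pics/top0.png

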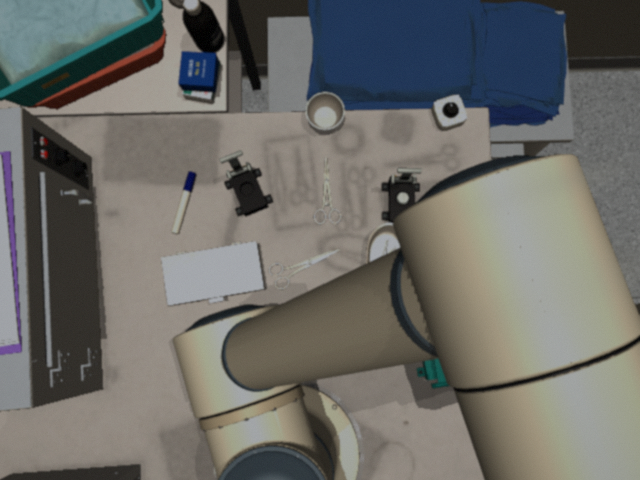

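Candidates for the loaded socket are black A (scene 247,290 / top 402,195), black B (scene 412,307 / top 248,190) and the turquoise look-alike (scene 250,175), which is excluded. A shows a bright disc in the top view, so I'll check it in a close crop.

```bash
python3 - <<'E'
import cv2,numpy as np
s=cv2.imread("pics/scene0.png");t=cv2.imread("pics/top0.png")
f=lambda im,u,v:cv2.resize(im[v-37:v+38,u-50:u+50],(400,300),interpolation=cv2.INTER_CUBIC)
cv2.imwrite("pics/crop1.png",np.vstack([np.hstack([f(s,247,285),f(t,402,195)]),np.hstack([f(s,412,305),f(t,248,185)])]))
E
```

```text
(no output)
```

View pics/crop1.png

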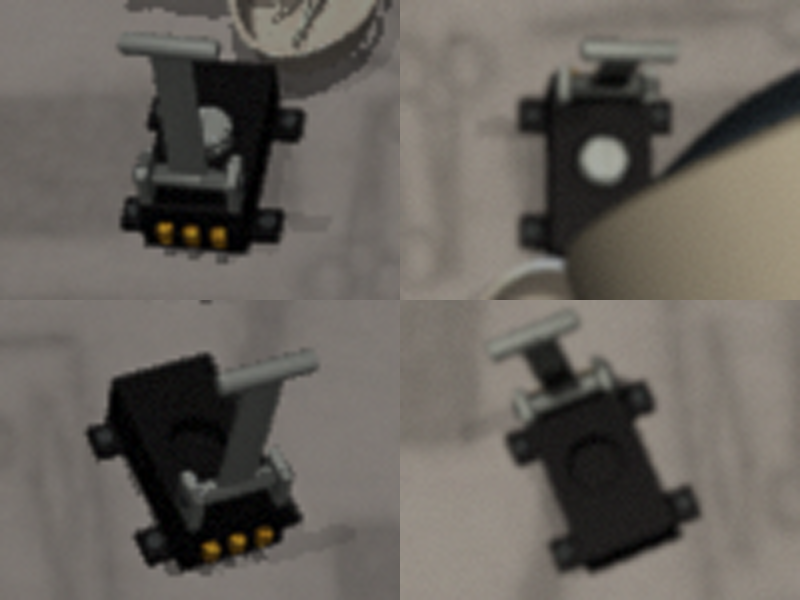

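A (crop top row) holds the bright logger disc, at about (402.7,198) in the top view. B (bottom row) has an empty dark well. A's bar centre is at about (409.5,170) in top and (239,259.5) in scene. Next I'll triangulate A's bar and compute its pose.

```bash
cat > h.py <<'E'
from rig import arm
import cv2,numpy as np
def ray(n,u,v):
    c=arm.get_calibration(n);T=np.array(c["cam_to_world"]);d=T[:3,:3]@np.linalg.solve(np.array(c["intrinsics"]),[u,v,1]);return T[:3,3],d/np.linalg.norm(d)
def plane(n,u,v,z):
    o,d=ray(n,u,v);return o+d*(z-o[2])/d[2]
def tri(a,b):
    (o1,d1),(o2,d2)=ray("scene",*a),ray("top",*b)
    s=np.linalg.lstsq(np.c_[d1,-d2],o2-o1,rcond=None)[0];p,q=o1+s[0]*d1,o2+s[1]*d2;return (p+q)/2,np.linalg.norm(p-q)
E
python3 - <<'E'
from h import *
np.set_printoptions(precision=4,suppress=True)
t=cv2.imread("pics/top0.png");g=t.min(2)[185:212,388:410]
n,l,st,c=cv2.connectedComponentsWithStats((g>120).astype('u1'));print(st[1:],c[1:]+[388,185])
C=lambda x,y:(352+x/4-.4,158+y/4-.4)
S=lambda x,y:(197+x/4-.4,248+y/4-.4)
L=plane("top",*C(603,160),.040);print("logger",L, plane("scene",*S(215,128),.040))
e=[plane("top",*C(*p),.006) for p in((533,115),(533,230),(655,115))];print("ears",e,"yaw",[np.degrees(np.arctan2(*(a-b)[[1,0]])) for a,b in((e[0],e[1]),)],np.degrees(np.arctan2(*(e[0]-e[2])[[1,0]]))-90)
B=[tri(S(*a),C(*b)) for a,b in(((120,43),(582,48)),((217,48),(678,50)))];print("bar",B)
b=(B[0][0]+B[1][0])/2;v=B[0][0]-B[1][0];print(b,np.linalg.norm(v),"yaw",np.degrees(np.arctan2(v[1],v[0]))-90)
D=np.linalg.norm((b-L)[:2])-.035;print("lever angle",np.arctan2(b[2]-.046,-D),np.hypot(b[2]-.046,D))
# empty socket
bE=tri((412-50+267/4,305-37+70/4),(248-50+133/4,185-37+36/4));print("empty bar",bE)
E
```

```text
[[10  8 10 10 79]] [[402.5316 197.3418]]
logger [ 0.4891 -0.4306  0.04  ] [ 0.4949 -0.2307  0.04  ]
ears [array([ 0.5204, -0.4066,  0.006 ]), array([ 0.4611, -0.4032,  0.006 ]), array([ 0.519 , -0.4685,  0.006 ])] yaw [np.float64(-3.2498993879027025)] -1.277913031480864
bar [(array([ 0.5137, -0.3244,  0.1443]), np.float64(0.13226573305419945)), (array([ 0.5121, -0.3167,  0.1677]), np.float64(0.2136219881262537))]
[ 0.5129 -0.3206  0.156 ] 0.024710738664927394 yaw -168.2771108101362
lever angle 2.185230012143513 0.13462605907044214
empty bar (array([0.5552, 0.0887, 0.1366]), np.float64(0.0012714490329201857))
```

The crop's x offset of 400 wasn't subtracted for the top panels, so I'll recompute.

```bash
python3 - <<'E'
from h import *
np.set_printoptions(precision=4,suppress=True)
C=lambda x,y:(352+(x-400)/4-.4,158+y/4-.4)
S=lambda x,y:(197+x/4-.4,248+y/4-.4)
L=plane("top",402.53,197.34,.040);print("logger",L, plane("scene",*S(215,128),.040))
e=[plane("top",*C(*p),.006) for p in((533,115),(533,230),(655,115))];print("ears",e,"yaw",np.degrees(np.arctan2(*(e[0]-e[1])[[1,0]])),np.degrees(np.arctan2(*(e[0]-e[2])[[1,0]]))-90)
B=[tri(S(*a),C(*b)) for a,b in(((120,43),(678,50)),((217,48),(582,48)))]
B2=[tri(S(*a),C(*b)) for a,b in(((120,43),(582,48)),((217,48),(678,50)))]
for B in(B,B2):
  b=(B[0][0]+B[1][0])/2;v=B[0][0]-B[1][0];print("bar",B,b,np.linalg.norm(v),"yaw",np.degrees(np.arctan2(v[1],v[0]))-90)
  D=np.linalg.norm((b-L)[:2])-.035;print("lever angle",np.arctan2(b[2]-.046,-D),np.hypot(b[2]-.046,D))
E
```

```text
logger [ 0.494  -0.2341  0.04  ] [ 0.4949 -0.2307  0.04  ]
ears [array([ 0.5249, -0.2034,  0.006 ]), array([ 0.4656, -0.2014,  0.006 ]), array([ 0.5236, -0.2654,  0.006 ])] yaw -1.97633460194398 -1.2779130314809208
bar [(array([ 0.5226, -0.2574,  0.1374]), np.float64(0.00030834102172743095)), (array([ 0.524 , -0.2139,  0.1395]), np.float64(0.000904796228161503))] [ 0.5233 -0.2356  0.1384] 0.04360219193258039 yaw -181.82780927004305
lever angle 1.5101807603269644 0.09259336172846985
bar [(array([ 0.5271, -0.2339,  0.144 ]), np.float64(0.04244118439773241)), (array([ 0.5204, -0.2363,  0.1367]), np.float64(0.041665187595907205))] [ 0.5237 -0.2351  0.1404] 0.010166986505139388 yaw -70.52422914462147
lever angle 1.5153697270368873 0.09449587106485406
```

Measurements agree with the given sizes: bar length 43.6 mm (44 given), lever radius 92.6 mm (90), yaw −2°, angle about 1.51 rad, hinge at about (0.529,−0.235,0.046). I'll push with closed fingers from +x, then look.

```bash
python3 - <<'E'
from h import *
R=np.array([[1,0,0],[0,-1,0],[0,0,-1.]])
s=arm.current_tool_rot();print(np.round(s,2).tolist())
if s[0][0]<-.1: R=R@np.diag([-1,-1,1])
arm.grip(0)
y=-.238
arm.move_to([.585,y,.25],R)
arm.move_l([.585,y,.112],feed=.15)
x=.55
arm.move_l([x,y,.112],feed=.08)
while x>.511:
    x-=.004;arm.move_l([x,y,.112],feed=.06);f=arm.current_force();print(round(x,3),np.round(f,1))
    if np.linalg.norm(f)>25:break
print(arm.current_t(),arm.current_ee_pos())
for n in("scene","top"):cv2.imwrite(f"pics/{n}1.png",arm.snapshot(n)[:,:,::-1])
s=cv2.imread("pics/scene1.png")[190:340,160:360];cv2.imwrite("pics/c2.png",cv2.resize(s,(800,600)))
E
```

```text
[[0.93, 0.38, -0.0], [0.38, -0.93, 0.0], [0.0, -0.0, -1.0]]
0.546 [-0.5  0.2  0.1]
0.542 [-1.   0.7 -0.3]
0.538 [-0.9 -0.7  0. ]
0.534 [-0.4 -0.3  0.5]
0.53 [-1.3  0.6  0.2]
0.526 [ 0.4 -0.3  0.6]
0.522 [ 0.3 -1.2 -0.6]
0.518 [ 0.8  0.1 -1. ]
0.514 [0.4 0.1 1. ]
0.51 [-0.  -0.4  0.1]
7.4 [ 0.50972144 -0.237964    0.11200134]
```

View pics/c2.png

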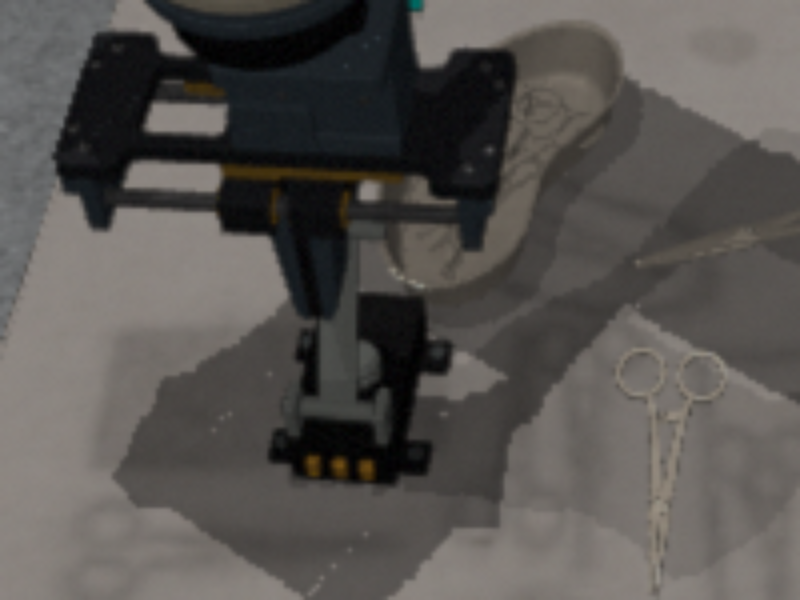

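The bar (crop 365,215, scene about 251,243) has moved from row 259 towards the robot, with the fingertip (315,315) behind the strap, so the lever is turning. Now I'll press it down along the arc from above.

```bash
python3 - <<'E'
from h import *
y=-.236
arm.move_l([.518,y,.112]);arm.move_l([.518,y,.165]);arm.move_l([.490,y,.165])
for a in np.r_[np.arange(1.15,.1,-.07),.08,.05,.03,.01]:
    p=[.529-.082*np.cos(a),y,.046+.09*np.sin(a)+.005]
    arm.move_l(p,feed=.06);f=arm.current_force();print(round(a,2),np.round(p,3),np.round(f,1))
    if np.linalg.norm(f)>20:break
print(arm.current_t(),arm.current_ee_pos())
p=np.array(arm.current_ee_pos());arm.move_l(p+[0,0,.12]);arm.move_l([.585,-.40,.2],feed=.2)
print(arm.current_t())
o=[]
for n,u,v in(("scene",247,285),("top",402,195)):
    im=arm.snapshot(n)[:,:,::-1];cv2.imwrite(f"pics/{n}2.png",im);o.append(cv2.resize(im[v-75:v+75,u-50:u+50],(400,600)))
cv2.imwrite("pics/c3.png",np.hstack(o))
E
```

```text
1.15 [ 0.496 -0.236  0.133] [ 0.1  0.7 -0.1]
1.08 [ 0.49  -0.236  0.13 ] [-0.3 -0.6  1.1]
1.01 [ 0.485 -0.236  0.127] [ 0.1  0.2 -0.3]
0.94 [ 0.481 -0.236  0.124] [ 0.5  0.4 -0.6]
0.87 [ 0.476 -0.236  0.12 ] [-0.9  0.6  0.2]
0.8 [ 0.472 -0.236  0.116] [-0.6 -0.6  0.5]
0.73 [ 0.468 -0.236  0.111] [-0.1  0.8 -0.3]
0.66 [ 0.464 -0.236  0.106] [-0.7  0.2  0.6]
0.59 [ 0.461 -0.236  0.101] [-0.8  0.5 -0.5]
0.52 [ 0.458 -0.236  0.096] [-0.5  0.4  0.3]
0.45 [ 0.455 -0.236  0.09 ] [-0.2  0.2 -0.5]
0.38 [ 0.453 -0.236  0.084] [ 0.  -0.1 -0.3]
0.31 [ 0.451 -0.236  0.078] [-0.6  0.   0.7]
0.24 [ 0.449 -0.236  0.072] [-0.5 -0.3  0.1]
0.17 [ 0.448 -0.236  0.066] [ 0.5  0.7 -0.3]
0.08 [ 0.447 -0.236  0.058] [ 0.6  0.9 -0.3]
0.05 [ 0.447 -0.236  0.055] [-1.   1.2 -0.4]
0.03 [ 0.447 -0.236  0.054] [-0.3 -0.1 -1. ]
0.01 [ 0.447 -0.236  0.052] [-0.3 -0.  -0. ]
13.825 [ 0.44701379 -0.23599406  0.05182625]
16.0083
```

View pics/c3.png

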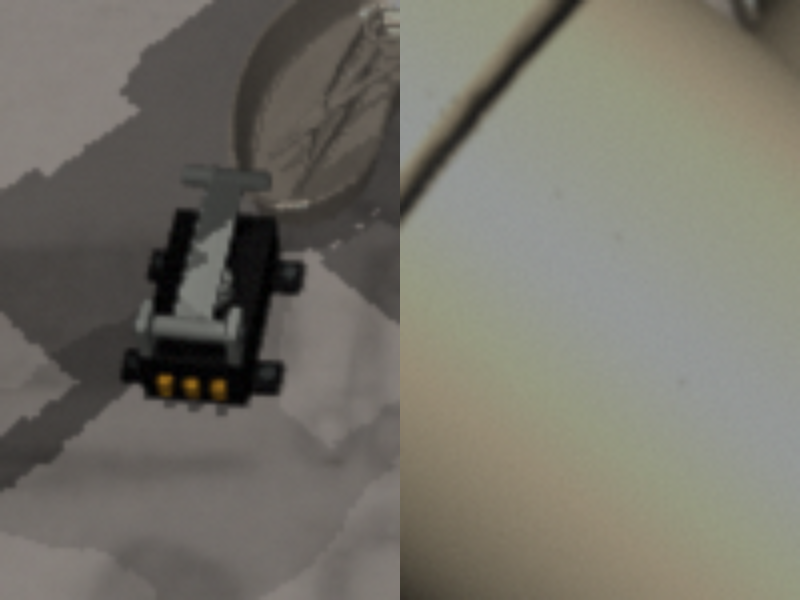

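The scene crop shows the lever lying across the logger, with its bar at (227,179), i.e. scene (253.4,254.4). I'll turn that row into an angle.

```bash
python3 - <<'E'
from h import *
c=arm.get_calibration("scene");T=np.linalg.inv(np.array(c["cam_to_world"]));K=np.array(c["intrinsics"])
for a in(0,.05,.1,.17,.25):
    p=T@[.529-.09*np.cos(a),-.232,.046+.09*np.sin(a),1];q=K@p[:3];print(a,np.round(q[:2]/q[2],1))
q=K@(T@[.529,-.235,.046,1])[:3];print("hinge",q[:2]/q[2])
E
```

```text
0 [254.  254.8]
0.05 [253.7 253.4]
0.1 [253.5 252.1]
0.17 [253.1 250.4]
0.25 [252.6 248.7]
hinge [244.7224063  292.34932534]
```

The bar row of 254.4 gives about 0.02 rad. The hinge also projects where it is seen (244.5,292), so the estimate holds. The arm is clear and the empty lever was never approached.

```bash
python3 -c "
from rig import arm
print(arm.sign_off(),arm.current_t())"
```

```text
the job is handed in; nothing more can be done
the job is handed in; nothing more can be done
```

The loaded socket's lever is shut across the logger, at about 0.02 rad by camera. The arm never went near the empty socket's lever, and the job is handed in; the sign-off call gave no verdict, and the logger in its well was not measured after closing.

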